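# Dock the cue light unit in the fence corner

### The job

Draw the cue light unit out of its storage sleeve, set it down level on the desk just short of the steel fence corner without dropping it, and let go. Then take it afresh by the pull grip on its tail and push it home: lamp end flush against the short fence, side flush and square against the long fence, then let go. Keep the unit level and leave the bell, the penlight and the socket block where they are.

Things in the scene. Friction and masses are not known exactly. Their poses are not given: they have to be found in the camera images.
- unit_center (a point): Centre, 17 mm up, of the cue light unit: a loose aluminium block 150 long (x) x 56 wide (y) x 34 high mm, about 0.45 kg. +x runs along it from tail to nose (lamp end), z up. Round chrome lamp bezel on top 45 mm ahead, 5 mm high; black pull grip on top of the tail half. It starts on the desk, tail and pull grip in the sleeve, the nose sticking out 80 mm or more.
- unit_nose (a point): Middle of the unit's flat nose end face, 75 mm ahead (+x) of unit_center, 17 mm up. Axes as unit_center.
- pull_grip: Black upright plate fixed on top of the tail half of the unit: 50 long (x) x 12 thick (y) x 32 high (z) mm, gripped across its 12 mm. Origin at its centre, 50 mm behind unit_center and 33 mm above it (50 mm above the desk); it stands from 34 to 66 mm above the desk. Axes as unit_center.
- sleeve: Fixed walnut storage sleeve, open at one end: outside 76 long (x) x 74 wide (y) x 77 high mm, inside 62 wide, 72 high, 71 deep, no floor (the unit slides on the desk). Origin on the desk under its centre; +x points out of the mouth, 38 mm ahead of the origin. The unit comes out straight along +x.
- fence: Fixed corner of two dark steel bars 32 mm high, 15 thick. Origin on the desk at the inside corner. Inner face of the long fence: y = 0, from the corner back to x = -160 mm; of the short fence: x = 0, from y = 0 to y = -80 mm. Docked, the unit lies at negative x and y, its +x along the fence's +x, nose on the short fence, +y side on the long fence.
- home (a point): Where unit_center lies when the unit is home: 75 mm before the short fence, 28 mm from the long fence, 17 mm above the desk. Axes of the fence.
- bell: Brass desk bell, bystander: 76 mm across, 56 mm high, origin under its centre.
- penlight: Black penlight lying on the desk, bystander: 140 mm long (x), 18 mm thick, origin under its middle.
- socket_block: Walnut block with six white lamp sockets, bystander: 70 (x) x 130 (y) x 51 (z) mm, origin under its centre.
Not all that is in view belongs to the job. What is meant by the part that bears unit_center is not green, and is the smaller of those in its own colour.

How it is judged:
By the outcome, as a careful person would: the job done as asked, in the order asked, and still so for the second after the job is handed in, with the robot touching nothing.
It also fails if it takes over 50 s, if anything falls off the work surface, if the arm or the gripper's body presses on something with over 40 N, if the wrist force passes 120 N, or if a joint passes its speed limit or range.

### The arm

A 6-joint arm with a two-finger parallel gripper is mounted at the origin on the work surface. World frame = base frame: x ahead of the robot, y to its left, z up, the work surface at z = 0. Lengths are in m, angles in rad, forces in N, time in s.
With the tool pointing down it reaches from about 0.25 to 0.725 m from the base axis. Payload 4 kg.
Tool frame: the origin (TCP) lies on the centre line of the jaws, within the pads' length; the fingertips stand ctrl.tips_ahead ahead of it and the grasp point (between the pads) lies 5 mm behind it (ctrl.tips_ahead is the distance from the TCP to the fingertips, in m); z points along the fingers, y is the line along which they close (so a half turn about z gives the same grasp; the last joint's range is limited). The gripper opens to 85 mm and grips with 20 to 120 N. Pads are 22 mm wide; open, the fingers measure 114 mm over their backs; the gripper's body (76 mm by 85 mm) begins 54 mm behind the grasp point. The pads swing forward as they close: fully open they stand 13 mm farther back than shut.
Start: joints at [-1.268, 0.241, 0.005, 1.335, 0, 1.571], TCP at [0.149, -0.477, 0.245] pointing down, gripper open.
Joint ranges: [-2.72, 2.72], [-1.05, 1.87], [-1.09, 1.28], [-1.99, 2.15], [-1.42, 1.44], [-3.14, 3.14]. Speed limits (rad/s): [2.79, 2.79, 3.14, 3.14, 3.14, 3.14].

### API

Orientations are given as a rotation vector (axis times angle).
In Python, from station import ctrl, viewer gives the robot as it stands.
- The arm moves only by the shell command python3 -m handwheel 'ROWS' [FORCE]. ROWS is JSON, one flat list of numbers, 7 for each row, row after row: the shift along the world's x, y, z in cm, then the turn, a rotation vector about the world's x, y, z in rad, then the opening, from 0 (shut) to 1 (fully open). In form: [x, y, z, wx, wy, wz, gripper, x, y, z, wx, wy, wz, gripper, ...]. A call has 1 to 20 rows; each row shifts and turns the commanded pose from where the row before left it; what a row does not reach is not made up. A row lasts 1/8 s, in which the tool goes at most 62.5 mm and 10.7 degrees, less where a joint would pass 70% of its speed; a pose out of reach is approached as far as the arm can. A call is refused whole if a number of a shift passes 6.25 or a number of a turn 0.188, either way. A call with a gripper value outside its range is refused whole. The fingers move at their own pace and stop on an object; FORCE is the grip in N (left out, the last holds). Time passes only in rows, so rows that do not move let the fingers close. It gives the time, the measured TCP pose, the force, the opening and the grip force at its end, in the units of the state.
- ctrl.state(): the state, without advancing time (a new reading comes with each control period).
- viewer.camera(name): name is "scene" or "top"; returns the picture (384x512x3 uint8, red, green, blue); there is no depth.
- viewer.get_calibration(name): a dict with "fx", "fy", "cx", "cy" (pixels), "origin" and "rotation" of the camera in the world. Camera axes: x right, y down, z forward; pixel columns grow to the right and rows downward; lengths in m; the calibration is good to about 2 mm. A picture is of the moment at which its call begins. get_calibration takes no time and is no camera call.
- ctrl.close_job(): hands the job in; it is judged then, once.
The state is a dict: "time_s": time; "q": joint angles; "qvel": joint speeds; "tau": joint torques, N m; "ee_pos": TCP position; "tcp_rot": TCP orientation; "contact_force": force on the tool from outside, world axes, zero at the start; "moment": the same for the moment, N m; "finger_gap": finger opening in m; "finger_force": force on a finger pad.
Only numpy, scipy, OpenCV 4.12 (cv2) and the standard library are available. Lean on these libraries where they do the work, as an engineer would, in place of code of your own. Each camera call takes 0.05 s, during which the arm holds its last target. There are 200 camera calls.

## Working session

There is one attempt and no reset: what is moved stays moved. The work goes in short steps, Python scripts to look and compute and a shell command to move; the robot and the scene stay as the last step left them, time stands still between calls to the robot, and variables do not carry over. Pictures are saved under pics/ and viewed, at most 10 in all, crops included, and the job is handed in when it is done.

```bash
mkdir -p pics; ls; python3 - <<'E'
from station import ctrl, viewer
import cv2
for n in("scene","top"):
    im=viewer.camera(n); cv2.imwrite(f"pics/{n}0.png",im[:,:,::-1]); c=viewer.get_calibration(n); print(n,c)
print(ctrl.state(),ctrl.tips_ahead)
E
```

```text
pics
scene {'fx': 395.3452462658235, 'fy': 395.3452462658235, 'cx': 255.35909032096023, 'cy': 198.31679203623028, 'origin': array([1.46302721, 0.10482352, 0.85755501]), 'rotation': array([-1.64306516, -1.83964298,  0.82654808])}
top {'fx': 360.40591580894215, 'fy': 360.40591580894215, 'cx': 257.0809219155825, 'cy': 193.92321543794728, 'origin': array([ 0.35799514, -0.01066775,  1.05253809]), 'rotation': array([-2.22898875,  1.9816953 , -0.21018048])}
{'time_s': 0.1, 'q': array([-1.26797944e+00,  2.41346440e-01,  3.83899818e-03,  1.33520794e+00,
        3.75413210e-05,  1.57080781e+00]), 'qvel': array([ 0.00026649, -0.00191953,  0.00359798, -0.00068194,  0.0002451 ,
        0.00096834]), 'tau': array([-7.37582104e-05, -3.73138475e+01,  2.53009862e+01,  1.08920160e-02,
        5.02754369e-05,  6.89392863e-06]), 'ee_pos': array([ 0.14895083, -0.47672006,  0.24448995]), 'tcp_rot': array([-3.10377336e+00, -4.73543457e-01,  3.96152487e-04]), 'contact_force': array([-0.04975625,  0.45169578, -0.43100992]), 'moment': array([ 0.01132058,  0.04327966, -0.0111439 ]), 'finger_force': 0.0, 'finger_gap': 0.08560139632564451} 0.014
```

View pics/scene0.png

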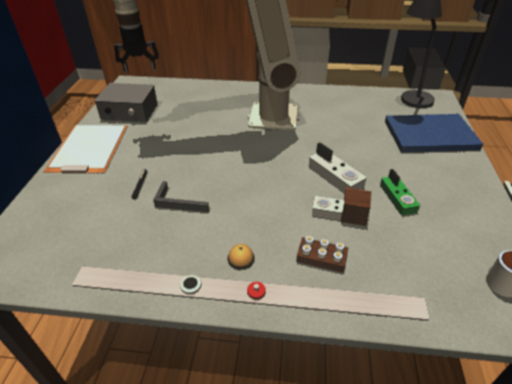

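View pics/top0.png

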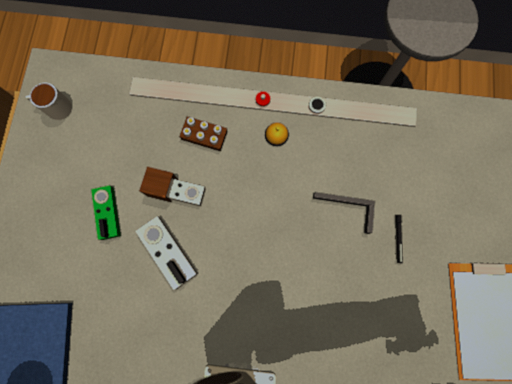

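Scene picture: the robot is at the top. A white unit sits in a brown sleeve (~345,207), a larger white unit is at (337,166) and a green one at (400,192). The fence corner is at (165,198).

Candidates for the unit, in top-view pixels:
- Green unit (105,212): ruled out by colour.
- Large aluminium unit (166,252): the bigger of the two in that colour.
- Aluminium unit in the sleeve (187,192): the smaller of its colour and sleeved, so this is my choice.

Fence corner is at about (370,205), the penlight at (400,238), the bell at (277,134) and the socket block at (204,133). Next I'll check the choice in a close crop.

```bash
cat > h.py <<'E'
import numpy as np, cv2
from scipy.spatial.transform import Rotation as R
from station import ctrl, viewer
def ray(n,px,z):
    c=viewer.get_calibration(n); px=np.atleast_2d(np.array(px,float))
    d=np.c_[(px[:,0]-c['cx'])/c['fx'],(px[:,1]-c['cy'])/c['fy'],np.ones(len(px))]
    d=d@R.from_rotvec(c['rotation']).as_matrix().T; o=c['origin']
    return o+d*((z-o[2])/d[:,2])[:,None]
def proj(n,P):
    c=viewer.get_calibration(n); p=(np.atleast_2d(P)-c['origin'])@R.from_rotvec(c['rotation']).as_matrix()
    return np.c_[p[:,0]/p[:,2]*c['fx']+c['cx'],p[:,1]/p[:,2]*c['fy']+c['cy']]
def crop(im,x0,x1,y0,y1,s,f):
    cv2.imwrite(f,cv2.resize(im[y0:y1,x0:x1,::-1],None,fx=s,fy=s,interpolation=cv2.INTER_CUBIC))
def rect(mask,off):  # largest blob -> min area rect corners in full px
    cs,_=cv2.findContours(mask.astype(np.uint8),cv2.RETR_EXTERNAL,cv2.CHAIN_APPROX_NONE)
    c=max(cs,key=cv2.contourArea); return cv2.boxPoints(cv2.minAreaRect(c))+off, cv2.contourArea(c)
E
python3 - <<'E'
from h import *
im=cv2.imread('pics/top0.png')[:,:,::-1]
a=np.hstack([im[155:220,130:215],im[175:250,305:410][:65]])
cv2.imwrite('pics/c1.png',cv2.resize(np.ascontiguousarray(a[:,:,::-1]),None,fx=4.2,fy=4.2,interpolation=cv2.INTER_CUBIC))
h=cv2.cvtColor(np.ascontiguousarray(im),cv2.COLOR_RGB2HSV).astype(int); 
sub=h[170:215,135:215]; 
b,ar=rect((sub[...,2]>150),(135,170)); print('unit',b,ar); print(ray('top',b,.034)[:,:2])
b,ar=rect((sub[...,1]>120),(135,170)); print('sleeve',b,ar); print(ray('top',b,.077)[:,:2])
g=h[185:240,305:385]; print('bg',h[215,340],'fence',h[197,340],h[220,370])
m=g[...,2]<105
print('\n'.join(''.join('#' if v else '.' for v in r) for r in m))
E
```

```text
unit [[169.14162827 196.60514832]
 [173.44420242 178.53433418]
 [203.54721069 185.70171738]
 [199.24462891 203.7725296 ]] 515.5
[[0.53306352 0.26073767]
 [0.58751396 0.25723825]
 [0.57661405 0.16712708]
 [0.52248492 0.17155932]]
sleeve [[138.63008785 193.25133133]
 [145.8194685  165.69203568]
 [177.08319092 173.84778976]
 [169.89381027 201.40708542]] 687.5
[[0.52511419 0.33448778]
 [0.60542477 0.32898532]
 [0.59236105 0.23804862]
 [0.51261027 0.24498532]]
bg [ 22  52 148] fence [18 41 80] [13 44 82]
................................................................................
................................................................................
................................................................................
................................................................................
................................................................................
................................................................................
................................................................................
.........###................
[... 3159 characters left out ...]
..............................#########.............
..........................................................#########.............
...........................................................#######..............
................................................................................
................................................................................
................................................................................
................................................................................
................................................................................
................................................................................
```

View pics/c1.png

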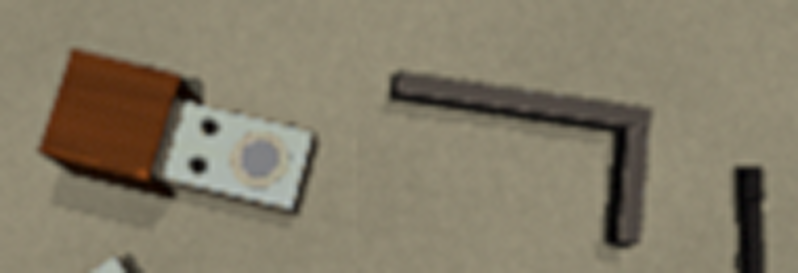

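The crop shows the aluminium unit in the walnut sleeve: bezel at (192,193), nose edge from (203,186) to (199,204) in the top view, no green. It's the smaller of the two aluminium units, so the choice holds. The fence's inner faces are visible, and I'll fit those edges now.

```bash
python3 - <<'E'
from h import *
im=cv2.imread('pics/top0.png'); g=cv2.cvtColor(im,cv2.COLOR_BGR2GRAY).astype(float)
def cross(p,lev,last=False):
    i=np.where((p[:-1]-lev)*(p[1:]-lev)<0)[0]
    if not len(i): return np.nan
    i=i[-1] if last else i[0]
    return i+(lev-p[i])/(p[i+1]-p[i])
print(g[185:212,340].astype(int), g[220,355:385].astype(int))
def fit(n,pts,z,lab):
    P=ray(n,pts,z)[:,:2]; l=cv2.fitLine(P.astype(np.float32),cv2.DIST_HUBER,0,.01,.01).ravel()
    if abs(l[0])>abs(l[1]): l[:2]*=np.sign(l[0])
    else: l[:2]*=-np.sign(l[1])
    r=np.abs((P-l[2:])@[-l[1],l[0]]).max()
    print(lab,l.round(4),'ang',np.degrees(np.arctan2(l[1],l[0])).round(2),'res',r.round(4)); return l
def inter(a,b): 
    t=np.linalg.solve(np.c_[a[:2],-b[:2]],b[2:]-a[2:]); return a[2:]+t[0]*a[:2]
C=range(320,362)
lo=fit('top',[(c,185+cross(g[185:212,c],115)) for c in C],.032,'long outer top')
li=fit('top',[(c,185+cross(g[185:212,c],95,True)) for c in C],0,'long inner bottom')
lm=fit('top',[(c,185+cross(g[185:212,c],55)) for c in C],.032,'long inner top')
Rr=range(212,229)
so=fit('top',[(355+cross(g[r,355:385],115,True),r) for r in Rr],.032,'short outer top')
si=fit('top',[(355+cross(g[r,355:385],95),r) for r in Rr],0,'short inner bottom')
sm=fit('top',[(355+cross(g[r,355:385],55,True),r) for r in Rr],.032,'short inner top')
print('corner out',inter(lo,so),'in0',inter(li,si),'in32',inter(lm,sm))
# unit edges (top face, z .034)
u=fit('top',[(c,170+cross(g[170:195,c],165)) for c in range(181,200)],.034,'unit +y')
v=fit('top',[(c,190+cross(g[190:215,c],140,True)) for c in range(175,197)],.034,'unit -y')
n=fit('top',[(193+cross(g[r,193:212],140,True),r) for r in range(189,201)],.034,'nose')
print(inter(u,n),inter(v,n))
print(g[170:215,190].astype(int),g[195,193:212].astype(int))
E
```

```text
[136 134 138 137 133 133 134 137 140 137 110  81  76  77  80  57  20  50
 101 121 127 134 137 138 138 134 135] [137 138 140 138 138 140 141 144 134  99  39   9  15  57  81  76  71  79
 115 140 140 138 138 136 137 140 141 141 139 137]
long outer top [-0.0312 -0.9995  0.596  -0.2505] ang -91.79 res 0.0271
long inner bottom [-0.0349 -0.9994  0.5797 -0.2382] ang -92.0 res 0.0225
long inner top [-0.0353 -0.9994  0.581  -0.2307] ang -92.02 res 0.006
short outer top [ 0.9996 -0.0272  0.5331 -0.3279] ang -1.56 res 0.0276
short inner bottom [ 0.9984 -0.0559  0.5381 -0.3107] ang -3.21 res 0.0011
short inner top [ 0.9986 -0.0528  0.5304 -0.3126] ang -3.03 res 0.0013
corner out [ 0.59354466 -0.32956353] in0 [ 0.57709783 -0.31288236] in32 [ 0.5780391  -0.31507254]
unit +y [-0.1313 -0.9913  0.5782  0.203 ] ang -97.55 res 0.0011
unit -y [-0.1159 -0.9933  0.5258  0.2065] ang -96.66 res 0.0006
nose [ 0.9919 -0.1273  0.5477  0.1697] ang -7.31 res 0.0125
[0.5733972  0.16639021] [0.52192664 0.17299394]
[139 140 140 139 141 141 138 137 135 135 136 134 129 157 177 177 171 166
 154 135 128 129 129 128 128 128 124 147 162 151 163 180 129  67  96 114
 115 127 132 131 132 135 135 137 135] [128 136 155 165 163 166 177 179 151  77  53 103 138 139 137 137 136 134
 136]
```

```bash
python3 -m handwheel '[2.5,4.2,-0.6,0,0,0.072,1, 2.5,4.2,-0.6,0,0,0.072,1, 2.5,4.2,-0.6,0,0,0.072,1, 2.5,4.2,-0.6,0,0,0.072,1, 2.5,4.2,-0.6,0,0,0.072,1, 2.5,4.2,-0.6,0,0,0.072,1, 2.5,4.2,-0.6,0,0,0.072,1, 2.5,4.2,-0.6,0,0,0.072,1, 2.5,4.2,-0.6,0,0,0.071,1, 2.5,4.2,-0.6,0,0,0.071,1, 2.5,4.2,-0.6,0,0,0.071,1, 2.5,4.2,-0.6,0,0,0.071,1, 2.5,4.2,-0.6,0,0,0.071,1, 2.5,4.2,-0.6,0,0,0.071,1, 2.5,4.2,-0.6,0,0,0.071,1, 2.5,4.2,-0.6,0,0,0.071,1, 0,0,0,0,0,0,1]'
cat >> h.py <<'E'
def pose():
    s=ctrl.state(); M=R.from_rotvec(s['tcp_rot']).as_matrix()
    print('t',round(s['time_s'],2),'pos',s['ee_pos'].round(4),'yawY',np.degrees(np.arctan2(M[1,1],M[0,1])).round(2),'z',M[:,2].round(4),'F',s['contact_force'].round(1),'M',s['moment'].round(2),'gap',round(s['finger_gap'],4),'ff',round(s['finger_force'],1)); return s
E
python3 -c 'from h import *; pose()'
```

```text
time_s: 2.22
ee_pos: [0.5496, 0.1975, 0.1474]
tcp_rot: [-2.35, -2.084, 0.002]
contact_force: [0.2, -0.7, -0.3]
finger_gap: 0.0857
finger_force: 0.0
t 2.23 pos [0.5496 0.1975 0.1474] yawY -6.88 z [-1.5e-03 -1.0e-04 -1.0e+00] F [ 0.2 -0.7 -0.3] M [-0.02  0.02  0.03] gap 0.0857 ff 0.0
```

```bash
python3 -m handwheel '[0.2,0,-3,0,0,0,1, 0,0,-3,0,0,0,1, 0,0,-3,0,0,0,1, 0,0,-2,0,0,0,1, 0,0,0,0,0,0,1]'; python3 - <<'E'
from h import *
pose()
a=viewer.camera('top')[150:225,130:230]; b=viewer.camera('scene')[180:240,290:390]
a=cv2.resize(a,(400,300),interpolation=2); b=cv2.resize(b,(400,300),interpolation=2)
cv2.imwrite('pics/d1.png',np.hstack([a,b])[:,:,::-1])
E
```

```text
time_s: 2.85
ee_pos: [0.5488, 0.1932, 0.0374]
tcp_rot: [-2.355, -2.077, 0.008]
contact_force: [0.6, 0.5, -0.1]
finger_gap: 0.0855
finger_force: 0.0
t 2.85 pos [0.5488 0.1932 0.0374] yawY -7.17 z [-0.0051 -0.002  -1.    ] F [ 0.6  0.5 -0.1] M [-0.   -0.04  0.  ] gap 0.0855 ff 0.0
```

View pics/d1.png

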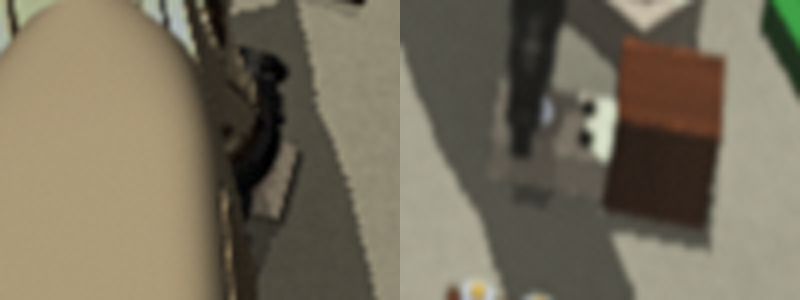

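The arm hides most of the top view. The scene half shows the fingers straddling the nose at about crop (525,130), well clear of the sleeve mouth. I'll lower and close.

```bash
python3 -m handwheel '[0.3,0.3,-1,0,0,0,1, 0,0,-1,0,0,0,1, 0,0,0,0,0,0,1, 0,0,0,0,0,0,0.6, 0,0,0,0,0,0,0.5, 0,0,0,0,0,0,0.4, 0,0,0,0,0,0,0.4, 0,0,0,0,0,0,0.4]' 40; python3 -c 'from h import *; pose()'
```

```text
time_s: 3.95
ee_pos: [0.5543, 0.1979, 0.0197]
tcp_rot: [2.355, 2.08, 0.001]
contact_force: [-1.1, -0.3, 3.8]
finger_gap: 0.0553
finger_force: 44.6
t 3.95 pos [0.5543 0.1979 0.0197] yawY -7.1 z [ 5.e-04  3.e-04 -1.e+00] F [-1.1 -0.3  3.8] M [0.02 0.31 0.06] gap 0.0553 ff 44.6
```

```bash
python3 -m handwheel '[-0.1,-1,0,0,0,0,0.4, -0.25,-1.99,0,0,0,0,0.4, -0.25,-1.99,0,0,0,0,0.4, -0.25,-1.99,0,0,0,0,0.4, -0.25,-1.99,0,0,0,0,0.4, -0.25,-1.99,0,0,0,0,0.4, -0.1,-1,0,0,0,0,0.4, 0,0,0,0,0,0,0.4]'; python3 -c 'from h import *; pose()
im=viewer.camera("scene");crop(im,150,400,130,260,3,"pics/d2.png")'
```

```text
time_s: 4.95
ee_pos: [0.5394, 0.0756, 0.0197]
tcp_rot: [2.356, 2.076, -0.002]
contact_force: [1.0, -0.8, 6.3]
finger_gap: 0.0554
finger_force: 45.2
t 4.95 pos [0.5394 0.0756 0.0197] yawY -7.22 z [ 0.     -0.0024 -1.    ] F [ 1.  -0.8  6.3] M [0.04 0.17 0.09] gap 0.0554 ff 45.2
```

View pics/d2.png

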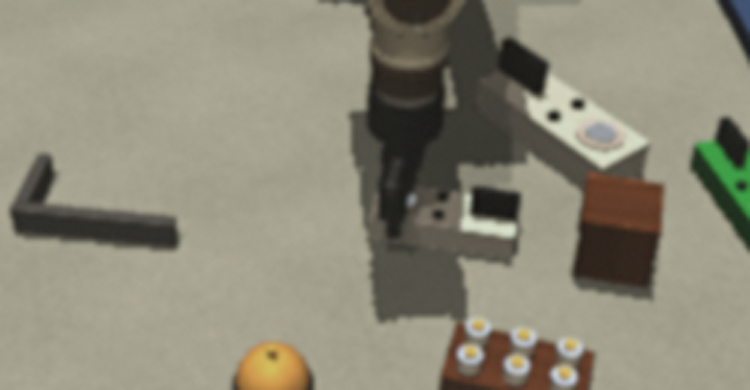

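The picture shows the unit out of the sleeve and flat, grip plate at crop (495,203), sleeve unmoved at crop (618,230). Now I'll carry it toward the fence.

```bash
python3 -m handwheel '[-0.1,-2,0.1,0,0,0.008,0.4, -0.12,-3,0,0,0,0.008,0.4, -0.12,-3.2,0,0,0,0.008,0.4, -0.12,-3.2,0,0,0,0.008,0.4, -0.12,-3.2,0,0,0,0.008,0.4, -0.12,-3.2,0,0,0,0.008,0.4, -0.12,-3.2,0,0,0,0.008,0.4, -0.12,-3.2,0,0,0,0.008,0.4, -0.12,-3.2,0,0,0,0.008,0.4, -0.12,-3,0,0,0,0.007,0.4, -0.1,-2,0,0,0,0.006,0.4, 0,-1,0,0,0,0,0.4, 0,0,0,0,0,0,0.4,0,0,0,0,0,0,0.4]'; python3 -c 'from h import *; pose()
im=viewer.camera("scene");crop(im,120,300,140,260,4,"pics/d3.png")'
```

```text
time_s: 6.75
ee_pos: [0.5257, -0.2565, 0.0198]
tcp_rot: [-2.265, -2.177, 0.004]
contact_force: [-1.5, -2.2, 0.8]
finger_gap: 0.0556
finger_force: 44.4
t 6.75 pos [ 0.5257 -0.2565  0.0198] yawY -2.29 z [-0.0021 -0.0019 -1.    ] F [-1.5 -2.2  0.8] M [-0.28  0.13 -0.01] gap 0.0556 ff 44.4
```

View pics/d3.png

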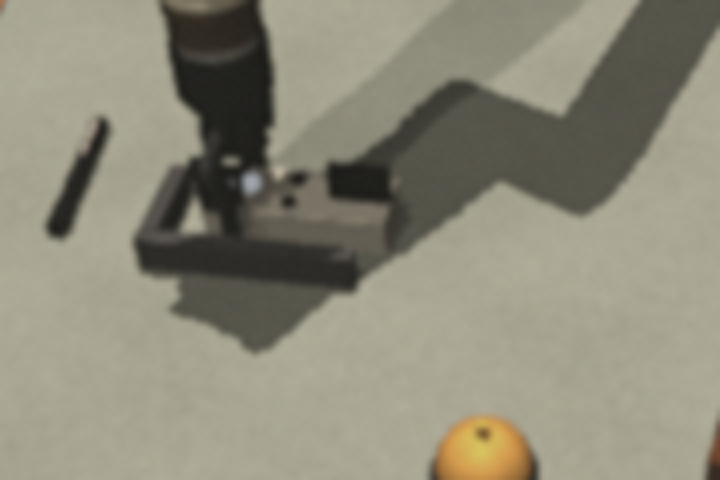

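The picture shows the unit level, its nose just short of the short fence (at about crop (170,200)), its side parallel to the long bar, and the fingers clear of it. Set down, release and rise.

```bash
python3 -m handwheel '[0,0,-0.1,0,0,0,0.4, 0,0,0,0,0,0,0.72, 0,0,0,0,0,0,0.8, 0,0,0,0,0,0,0.8, 0,0,0,0,0,0,0.8, 0,0,1.5,0,0,0,0.8, 0,0,3,0,0,0,0.8, 0,0,3,0,0,0,0.8, 0,0,3,0,0,0,0.7, 0.1,2.5,0,0,0,0,0.6, 0.1,2.5,0,0,0,0,0.6, 0.1,2.5,0,0,0,0,0.6, 0.1,2.1,0,0,0,0,0.6, 0,0,0,0,0,0,0.6,0,0,0,0,0,0,0.6]'; python3 - <<'E'
from h import *
pose()
crop(viewer.camera("scene"),120,300,140,260,4,"pics/d4.png")
E
```

```text
time_s: 8.68
ee_pos: [0.531, -0.1601, 0.1246]
tcp_rot: [2.264, 2.177, -0.0]
contact_force: [-0.6, -0.1, 0.2]
finger_gap: 0.0516
finger_force: 0.0
t 8.68 pos [ 0.531  -0.1601  0.1246] yawY -2.24 z [ 5.e-04 -6.e-04 -1.e+00] F [-0.6 -0.1  0.2] M [ 0.02  0.02 -0.03] gap 0.0516 ff 0.0
```

View pics/d4.png

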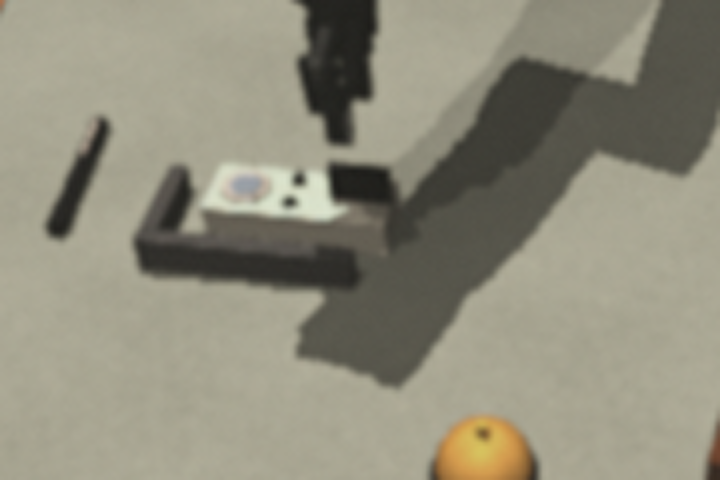

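The unit stands released and level: bezel at crop (246,186), plate top at crop (362,170), tool just above the plate. I'll check the plate's position numerically.

```bash
python3 - <<'E'
from h import *
im=cv2.imread('pics/d4.png')
print('bezel',ray('scene',[[120+246/4,140+186/4]],.039),'plate top mid',ray('scene',[[120+362/4,140+168/4]],.066))
print('expected TCP px', proj('scene',[[.531,-.16,.066]]),'plate seen',[120+362/4,140+168/4])
b=ray('scene',[[181.5,186.5]],.039)[0]; print('grip from bezel',b[:2]+.095*np.array([.04,.9992]))
E
```

```text
bezel [[ 0.53238538 -0.25014225  0.039     ]] plate top mid [[ 0.53210822 -0.15329767  0.066     ]]
expected TCP px [[208.47310914 181.6313024 ]] plate seen [210.5, 182.0]
grip from bezel [ 0.53618538 -0.15521825]
```

```bash
python3 -m handwheel '[0.1,0.3,-2.5,0,0,0,0.6, 0,0,-2.5,0,0,0,0.6, 0,0,-2,0,0,0,0.6, 0,0,-0.2,0,0,0,0.6, 0,0,0,0,0,0,0.6, 0,0,0,0,0,0,0.3, 0,0,0,0,0,0,0.1, 0,0,0,0,0,0,0, 0,0,0,0,0,0,0, 0,0,0,0,0,0,0]' 40; python3 -c 'from h import *; pose()'
```

```text
time_s: 9.98
ee_pos: [0.532, -0.1569, 0.0532]
tcp_rot: [2.263, 2.177, 0.0]
contact_force: [-2.3, 0.8, 6.0]
finger_gap: 0.0112
finger_force: 40.2
t 9.97 pos [ 0.532  -0.1569  0.0532] yawY -2.22 z [ 8.e-04 -5.e-04 -1.e+00] F [-2.3  0.8  6. ] M [0.08 0.46 0.05] gap 0.0112 ff 40.2
```

```bash
python3 -m handwheel '[0,0,0.1,0,0,0,0, -0.02,-0.5,0,0,0,0,0, -0.02,-0.5,0,0,0,0,0, -0.02,-0.5,0,0,0,0,0, -0.02,-0.4,0,0,0,0,0, 0,0,0,0,0,0,0]'; python3 -c 'from h import *; pose()'; python3 -m handwheel '[0,-0.2,0,0,0,0,0, 0,-0.2,0,0,0,0,0, 0,0,0,0,0,0,0]';  python3 -c 'from h import *; pose()'
```

```text
time_s: 10.72
ee_pos: [0.5309, -0.1766, 0.0532]
tcp_rot: [2.265, 2.176, -0.001]
contact_force: [0.1, 0.9, -0.0]
finger_gap: 0.0113
finger_force: 39.5
t 10.72 pos [ 0.5309 -0.1766  0.0532] yawY -2.28 z [-1.e-04 -1.e-03 -1.e+00] F [ 0.1  0.9 -0. ] M [ 0.15 -0.08  0.02] gap 0.0113 ff 39.5
time_s: 11.1
ee_pos: [0.5309, -0.1799, 0.0532]
tcp_rot: [-2.264, -2.178, 0.001]
contact_force: [-0.8, 1.4, -0.2]
finger_gap: 0.0112
finger_force: 39.4
t 11.1 pos [ 0.5309 -0.1799  0.0532] yawY -2.24 z [-3.e-04 -3.e-04 -1.e+00] F [-0.8  1.4 -0.2] M [ 0.34 -0.04 -0.03] gap 0.0112 ff 39.4
```

```bash
for i in 1 2; do python3 -m handwheel '[0,-0.2,0,0,0,0,0, 0,0,0,0,0,0,0]' | grep -E 'ee_pos|contact'; done;  python3 -c 'from h import *; pose()'
```

```text
ee_pos: [0.5309, -0.182, 0.0532]
contact_force: [0.1, 1.6, -0.6]
ee_pos: [0.5309, -0.1839, 0.0532]
contact_force: [-0.2, 2.2, -0.7]
t 11.6 pos [ 0.5309 -0.1839  0.0532] yawY -2.24 z [-2.e-04 -1.e-04 -1.e+00] F [-0.2  2.2 -0.7] M [ 0.41 -0.    0.06] gap 0.0112 ff 39.4
```

```bash
for i in 1 2 3; do python3 -m handwheel '[0,-0.15,0,0,0,0,0, 0,0,0,0,0,0,0]' | grep -E 'ee_pos|contact'; done;  python3 -c 'from h import *; pose()'
```

```text
ee_pos: [0.5308, -0.184, 0.0532]
contact_force: [-0.7, 6.4, 0.3]
ee_pos: [0.5306, -0.1841, 0.0533]
contact_force: [-1.0, 9.2, 2.2]
ee_pos: [0.5302, -0.1842, 0.0533]
contact_force: [-1.9, 13.2, 4.0]
t 12.35 pos [ 0.5302 -0.1842  0.0533] yawY -2.07 z [-0.0014  0.0078 -1.    ] F [-1.9 13.2  4. ] M [2.43 0.31 0.04] gap 0.0113 ff 40.1
```

```bash
python3 -m handwheel '[0,0.35,0,0,0,0,0, 0.5,-0.02,0,0,0,0,0, 0.5,-0.02,0,0,0,0,0, 0.5,-0.02,0,0,0,0,0, 0.4,-0.02,0,0,0,0,0, 0,0,0,0,0,0,0]'; for i in 1 2 3; do python3 -m handwheel '[0.2,0,0,0,0,0,0, 0,0,0,0,0,0,0]' | grep -E 'ee_pos|contact'; done;  python3 -c 'from h import *; pose()'
```

```text
time_s: 13.1
ee_pos: [0.5449, -0.184, 0.0535]
tcp_rot: [-2.26, -2.169, 0.008]
contact_force: [-13.0, 8.1, 12.9]
finger_gap: 0.011
finger_force: 45.5
ee_pos: [0.5459, -0.184, 0.0536]
contact_force: [-14.5, 6.8, 17.1]
ee_pos: [0.5508, -0.1844, 0.0534]
contact_force: [-8.8, 7.2, 7.5]
ee_pos: [0.5515, -0.1843, 0.0535]
contact_force: [-11.3, 6.0, 11.8]
t 13.85 pos [ 0.5515 -0.1843  0.0535] yawY -2.33 z [-0.0088  0.0026 -1.    ] F [-11.3   6.   11.8] M [ 1.25  2.58 -0.53] gap 0.0115 ff 42.7
```

```bash
python3 -m handwheel '[-0.2,0.2,0.1,0,0,0,0, 0,0,0,0,0,0,0]'| grep -E 'ee_pos|contact'; python3 - <<'E'
from h import *
pose()
crop(viewer.camera("scene"),130,270,150,245,5,"pics/d5.png")
E
```

```text
ee_pos: [0.5539, -0.184, 0.0537]
contact_force: [-0.9, -0.2, -4.5]
t 14.1 pos [ 0.5539 -0.184   0.0537] yawY -2.26 z [-3.e-04 -5.e-04 -1.e+00] F [-0.9 -0.2 -4.5] M [ 0.26 -0.03 -0.03] gap 0.0111 ff 39.0
```

View pics/d5.png

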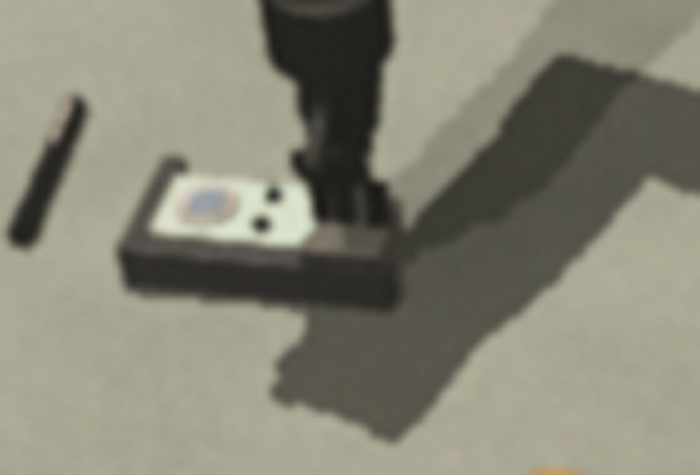

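The picture shows the unit lying close against both fences, level, with the grip still held. The force readings are near free, so I'll ease it down and nudge it across.

```bash
python3 -m handwheel '[0,0,-0.06,0,0,0,0, 0,0,0,0,0,0,0]'| grep -E 'ee_pos|contact';  for i in 1 2 3 4; do python3 -m handwheel '[0.12,0,0,0,0,0,0, 0,0,0,0,0,0,0]' | grep -E 'ee_pos|contact';  python3 -c 'from h import *; pose()'; done
```

```text
ee_pos: [0.5541, -0.1839, 0.0535]
contact_force: [0.1, 0.1, -4.9]
ee_pos: [0.5554, -0.1835, 0.0536]
contact_force: [-0.3, -0.2, -4.6]
t 14.65 pos [ 0.5554 -0.1835  0.0536] yawY -2.23 z [ 1.e-04  1.e-04 -1.e+00] F [-0.3 -0.2 -4.6] M [0.22 0.01 0.02] gap 0.0115 ff 39.1
ee_pos: [0.5557, -0.1835, 0.0536]
contact_force: [-2.8, -0.6, -2.6]
t 14.9 pos [ 0.5557 -0.1835  0.0536] yawY -2.24 z [-1.5e-03  1.0e-04 -1.0e+00] F [-2.8 -0.6 -2.6] M [0.19 0.55 0.01] gap 0.0111 ff 39.3
ee_pos: [0.5558, -0.1834, 0.0535]
contact_force: [-5.3, -0.3, -1.1]
t 15.15 pos [ 0.5558 -0.1834  0.0535] yawY -2.25 z [-3.7e-03  1.0e-04 -1.0e+00] F [-5.3 -0.3 -1.1] M [0.13 1.18 0.07] gap 0.0112 ff 39.7
ee_pos: [0.5559, -0.1834, 0.0535]
contact_force: [-9.1, 0.7, 1.9]
t 15.4 pos [ 0.5559 -0.1834  0.0535] yawY -2.25 z [-5.7e-03  1.0e-04 -1.0e+00] F [-9.1  0.7  1.9] M [0.11 1.73 0.05] gap 0.011 ff 40.0
```

```bash
python3 -m handwheel '[-0.12,-0.1,0,0,0,0,0, 0,0,0,0,0,0,0]'| grep -E 'ee_pos|contact';  for i in 1 2 3 4; do python3 -m handwheel '[0,-0.12,0,0,0,0,0, 0,0,0,0,0,0,0]' | grep -E 'ee_pos|contact';  done; python3 -c 'from h import *; pose()'
```

```text
ee_pos: [0.5558, -0.1836, 0.0534]
contact_force: [-5.4, 2.9, -0.3]
ee_pos: [0.5558, -0.1842, 0.0534]
contact_force: [-5.6, 3.5, -0.6]
ee_pos: [0.5558, -0.1849, 0.0534]
contact_force: [-5.7, 5.3, 0.3]
ee_pos: [0.5558, -0.185, 0.0534]
contact_force: [-5.4, 8.7, 0.7]
ee_pos: [0.5558, -0.185, 0.0535]
contact_force: [-6.2, 11.7, 2.2]
t 16.65 pos [ 0.5558 -0.185   0.0535] yawY -2.06 z [-0.0036  0.0079 -1.    ] F [-6.2 11.7  2.2] M [2.03 1.16 0.07] gap 0.0115 ff 40.1
```

```bash
python3 -m handwheel '[0.15,0.15,0,0,0,0,0, 0.1,0.1,0,0,0,0,0, 0,0,0,0,0,0,0]'| grep -E 'ee_pos|contact'; python3 -c 'from h import *; pose()'; python3 -m handwheel '[-0.2,0.05,0,0,0,0,0, 0,0,0,0,0,0,0]'| grep -E 'ee_pos|contact'; python3 -c 'from h import *; pose()'
```

```text
ee_pos: [0.556, -0.185, 0.0535]
contact_force: [-11.3, 4.4, 5.7]
t 17.02 pos [ 0.556  -0.185   0.0535] yawY -2.16 z [-0.0082  0.003  -1.    ] F [-11.3   4.4   5.7] M [0.85 2.35 0.18] gap 0.0114 ff 40.6
ee_pos: [0.5559, -0.1849, 0.0534]
contact_force: [-5.9, 3.9, 0.7]
t 17.27 pos [ 0.5559 -0.1849  0.0534] yawY -2.17 z [-0.0043  0.0023 -1.    ] F [-5.9  3.9  0.7] M [0.61 1.4  0.17] gap 0.0112 ff 39.9
```

```bash
python3 -m handwheel '[-0.13,0.07,0,0,0,0,0, 0,0,0,0,0,0,0, 0,0,0,0,0,0,0.25, 0,0,0,0,0,0,0.4, 0,0,0,0,0,0,0.4, 0,0,0,0,0,0,0.4, 0,0,1.5,0,0,0,0.4, 0,0,3,0,0,0,0.4, 0,0,5,0,0,0,0.4, 0,0,5,0,0,0,0.4, -3,5,0,0,0,0,0.4, -3,5,0,0,0,0,0.4, -3,5,0,0,0,0,0.4, -3,5,0,0,0,0,0.4, -3,5,0,0,0,0,0.4, 0,0,0,0,0,0,0.4]'; python3 - <<'E'
from h import *
pose()
a=viewer.camera("scene")[155:225,145:230]; b=viewer.camera("top")[185:240,305:385]
a=cv2.resize(a,(400,330),interpolation=2); b=cv2.resize(b,(400,330)[:2],interpolation=2)
cv2.imwrite("pics/e1.png",np.hstack([a,b])[:,:,::-1])
E
```

```text
time_s: 19.27
ee_pos: [0.405, 0.0669, 0.1999]
tcp_rot: [2.257, 2.185, 0.002]
contact_force: [1.0, -0.0, -0.2]
finger_gap: 0.0342
finger_force: 0.0
t 19.27 pos [0.405  0.0669 0.1999] yawY -1.87 z [ 1.e-03  7.e-04 -1.e+00] F [ 1.  -0.  -0.2] M [ 0.   -0.01  0.  ] gap 0.0342 ff 0.0
```

View pics/e1.png

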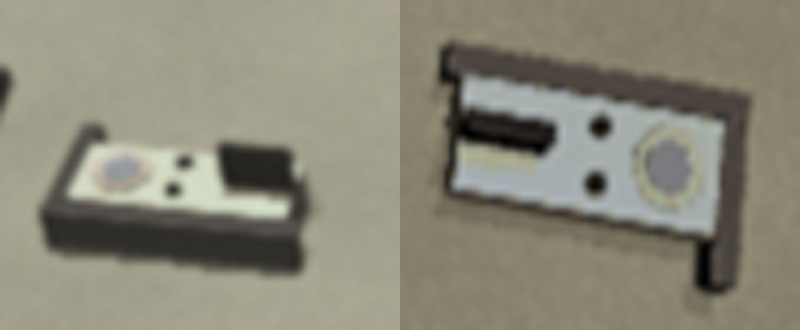

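Both views show the unit flush in the corner, with no dark line along either bar: long-bar joint from crop (460,75) to (725,122), short-bar joint from (725,122) to (712,237). One numeric check of squareness and gaps.

```bash
python3 - <<'E'
from h import *
g=cv2.cvtColor(viewer.camera('top'),cv2.COLOR_RGB2GRAY).astype(float)
def x(p,lev,up,k=0):
    s=np.sign(p-lev); i=np.where((s[:-1]!=s[1:])&((s[1:]>0)==up))[0][k]; return i+(lev-p[i])/(p[i+1]-p[i])
def fit(P):
    P=np.array(P); k=np.polyfit(P[:,0],P[:,1],1)
    r=P[:,1]-np.polyval(k,P[:,0]); P=P[abs(r)<.6]; k=np.polyfit(P[:,0],P[:,1],1); print('slope deg',np.degrees(np.arctan(k[0])).round(2),'n',len(P)); return k
C=range(322,364); o=[];u=[]
for c in C:
    p=g[188:215,c]; i=np.where(p<105)[0][0]; o.append((c,188+x(p[i-2:],108,False)+i-2)); u.append((c,188+x(p[i:],125,True)+i))
ko,ku=fit(o),fit(u)
for c in(322,362): print('bar width mm',1e3*np.linalg.norm(ray('top',[[c,np.polyval(ko,c)]],.032)-ray('top',[[c,np.polyval(ku,c)]],.033)).round(4))
so=[];su=[]
for r in range(208,222):
    p=g[r,360:385]; i=np.where(p<105)[0]; j=i[i>5]; 
    su.append((r,360+x(p,125,False,-1 if False else 0))); so.append((r,360+x(p[j[0]:],108,True)+j[0]))
a,b=fit(su),fit(so)
for r in(208,221): print('short width mm',1e3*np.linalg.norm(ray('top',[[np.polyval(a,r),r]],.033)-ray('top',[[np.polyval(b,r),r]],.032)).round(4))
print(g[190:206,330].astype(int),g[190:210,355].astype(int),g[215,362:380].astype(int))
E
```

```text
slope deg 8.2 n 42
slope deg 8.73 n 42
bar width mm 15.9
bar width mm 16.9
slope deg -5.06 n 14
slope deg -4.3 n 14
short width mm 15.5
short width mm 15.9
[133 133 131 116  87  72  71  69  77 144 173 172 172 175 124  40] [125 124 128 131 129 130 132 107  76  71  71  67  65 138 173 170 147 148
 161 139] [144 166 160 161 171 172 142  70  67  68  67  82 117 138 139 137 137 134]
```

The edges suggest the unit is still turned about 0.5° with the tail corner touching. The moment agrees: 0.17 N m at 5.9 N puts the contact about 29 mm behind the tool. I'll retake the grip and square it.

```bash
python3 -m handwheel '[3,-5,0,0,0,0,0.5, 3,-5,0,0,0,0,0.5, 3,-5,0,0,0,0,0.5, 3,-5,0,0,0,0,0.5, 3,-5.2,0,0,0,0,0.5, 0,0,-4,0,0,0.004,0.5, 0,0,-4,0,0,0,0.5, 0,0,-4,0,0,0,0.5, 0,0,-2.6,0,0,0,0.5, 0,0,0,0,0,0,0.5]'| grep -E 'ee_pos|contact';  python3 -c 'from h import *; pose()'
```

```text
ee_pos: [0.5546, -0.1891, 0.05]
contact_force: [0.0, 0.3, 0.9]
t 20.68 pos [ 0.5546 -0.1891  0.05  ] yawY -2.18 z [-0.0055  0.0016 -1.    ] F [0.  0.3 0.9] M [ 0.04 -0.01 -0.02] gap 0.0426 ff 0.0
```

```bash
python3 -m handwheel '[0,0.3,0.3,0,0,0,0.5, 0,0,0,0,0,0,0.5]'| grep -E 'ee_pos|contact';  python3 -c 'from h import *; pose()'
```

```text
ee_pos: [0.5584, -0.1855, 0.0579]
contact_force: [-0.4, -0.5, 0.0]
t 20.93 pos [ 0.5584 -0.1855  0.0579] yawY -2.03 z [ 0.0038 -0.0012 -1.    ] F [-0.4 -0.5  0. ] M [-0.01 -0.01 -0.04] gap 0.0427 ff 0.0
```

```bash
python3 -m handwheel '[-0.2,0,-0.3,0,0,0.005,0.5, 0,0,0,0,0,0,0.5, 0,0,0,0,0,0,0.5]'| grep -E 'ee_pos|contact';  python3 -c 'from h import *; pose()'
```

```text
ee_pos: [0.5548, -0.1846, 0.0529]
contact_force: [-1.0, 0.3, 0.5]
t 21.3 pos [ 0.5548 -0.1846  0.0529] yawY -1.71 z [ 2.e-04 -1.e-04 -1.e+00] F [-1.   0.3  0.5] M [-0.   -0.02 -0.03] gap 0.0431 ff 0.0
```

Yaw is −1.71° and settled. Close on the grip, then press gently toward the long fence.

```bash
python3 -m handwheel '[0.05,0,0.1,0,0,0,0.3, 0,0,0,0,0,0,0.15, 0,0,0,0,0,0,0, 0,0,0,0,0,0,0, 0,0,0,0,0,0,0]' 40| grep -E 'ee_pos|contact';  python3 -c 'from h import *; pose()'; for i in 1 2; do python3 -m handwheel '[0.15,0,0,0,0,0.002,0, 0,0,0,0,0,0,0]' >/dev/null;  python3 -c 'from h import *; pose()'; done
```

```text
ee_pos: [0.5555, -0.1847, 0.0539]
contact_force: [0.9, 0.2, 1.7]
t 21.93 pos [ 0.5555 -0.1847  0.0539] yawY -1.72 z [ 5.e-04 -1.e-04 -1.e+00] F [0.9 0.2 1.7] M [ 0.04  0.05 -0.07] gap 0.0113 ff 40.5
t 22.18 pos [ 0.5556 -0.1847  0.0539] yawY -1.63 z [-0.0023 -0.     -1.    ] F [-4.2  0.7  4.9] M [ 0.08  0.77 -0.14] gap 0.0114 ff 41.1
t 22.43 pos [ 0.5559 -0.1847  0.054 ] yawY -1.54 z [-0.0047 -0.     -1.    ] F [-7.7  0.4  8.8] M [ 0.12  1.5  -0.16] gap 0.0117 ff 41.6
```

```bash
for i in 1 2 3; do python3 -m handwheel '[0,0,0.02,0,0,0.006,0, 0,0,0,0,0,0,0]' >/dev/null;  python3 -c 'from h import *; pose()'; done
```

```text
t 22.68 pos [ 0.5559 -0.1847  0.054 ] yawY -1.24 z [-4.5e-03  1.0e-04 -1.0e+00] F [-6.6  0.3  7.6] M [ 0.09  1.27 -0.38] gap 0.011 ff 41.6
t 22.93 pos [ 0.5559 -0.1847  0.054 ] yawY -0.92 z [-4.6e-03  3.0e-04 -1.0e+00] F [-6.1  1.2  5.9] M [ 0.06  1.12 -0.59] gap 0.0116 ff 42.6
t 23.18 pos [ 0.5559 -0.1847  0.054 ] yawY -0.61 z [-4.7e-03  4.0e-04 -1.0e+00] F [-5.8  0.2  5.1] M [ 0.06  1.12 -0.69] gap 0.0112 ff 44.3
```

```bash
python3 -m handwheel '[0.1,0,0,0,0,-0.006,0, 0,0,0,0,0,0,0]' >/dev/null;  python3 -c 'from h import *; pose()'; python3 -m handwheel '[0.05,0,0.03,0,0,-0.004,0, 0,0,0,0,0,0,0]' >/dev/null;  python3 -c 'from h import *; pose()'
```

```text
t 23.43 pos [ 0.5559 -0.1847  0.054 ] yawY -0.94 z [-6.7e-03  4.0e-04 -1.0e+00] F [-7.7  0.2  7.2] M [ 0.07  1.57 -0.61] gap 0.0113 ff 42.8
t 23.68 pos [ 0.5559 -0.1847  0.054 ] yawY -1.16 z [-7.6e-03  3.0e-04 -1.0e+00] F [-8.5  0.6  6.5] M [-0.03  1.62 -0.47] gap 0.0114 ff 41.9
```

```bash
for i in 1 2; do python3 -m handwheel '[0,-0.12,0,0,0,0,0, 0,0,0,0,0,0,0]' >/dev/null;  python3 -c 'from h import *; pose()'; done; python3 -m handwheel '[-0.15,0.12,-0.02,0,0,-0.002,0, 0,0,0,0,0,0,0]' >/dev/null;  python3 -c 'from h import *; pose()'
```

```text
t 23.93 pos [ 0.5559 -0.1847  0.054 ] yawY -1.11 z [-0.0076  0.0027 -1.    ] F [-9.1  2.8  7.4] M [ 0.56  1.56 -0.5 ] gap 0.0112 ff 42.1
t 24.18 pos [ 0.5559 -0.1847  0.054 ] yawY -1.07 z [-0.0076  0.0049 -1.    ] F [-8.7  7.1  9. ] M [ 1.06  1.64 -0.56] gap 0.0111 ff 42.4
t 24.43 pos [ 0.5559 -0.1847  0.054 ] yawY -1.19 z [-0.0047  0.0022 -1.    ] F [-5.4  3.6  3.9] M [ 0.55  0.99 -0.4 ] gap 0.0111 ff 41.5
```

```bash
python3 -m handwheel '[-0.12,0.08,0,0,0,-0.006,0, 0,0,0,0,0,0,0]' >/dev/null;  python3 -c 'from h import *; pose()'; python3 -m handwheel '[0,0,0,0,0,0,0.2, 0,0,0,0,0,0,0.4, 0,0,0,0,0,0,0.4, 0,0,0,0,0,0,0.4, 0,0,1.5,0,0,0,0.4, 0,0,3,0,0,0,0.4, 0,0,5,0,0,0,0.4, 0,0,5,0,0,0,0.4, -3,5,0,0,0,0,0.4, -3,5,0,0,0,0,0.4, -3,5,0,0,0,0,0.4, -3,5,0,0,0,0,0.4, -3,5,0,0,0,0,0.4, 0,0,0,0,0,0,0.4, 0,0,0,0,0,0,0.4]' | grep -E 'time|ee_pos|contact'; python3 - <<'E'
from h import *
im=viewer.camera('top'); g=cv2.cvtColor(im,cv2.COLOR_RGB2GRAY).astype(float)
def x(p,lev,up):
    s=np.sign(p-lev); i=np.where((s[:-1]!=s[1:])&((s[1:]>0)==up))[0][0]; return i+(lev-p[i])/(p[i+1]-p[i])
def fit(P):
    P=np.array(P); k=np.polyfit(P[:,0],P[:,1],1); print('slope deg',np.degrees(np.arctan(k[0])).round(2)); return k
o=[];u=[];so=[];su=[]
for c in range(322,364):
    p=g[188:215,c]; i=np.where(p<105)[0][0]; o.append((c,186+x(p[i-2:],108,False)+i)); u.append((c,188+x(p[i:],125,True)+i))
ko,ku=fit(o),fit(u)
for c in(322,362): print('bar',1e3*np.linalg.norm(ray('top',[[c,np.polyval(ko,c)]],.032)-ray('top',[[c,np.polyval(ku,c)]],.033)).round(4))
for r in range(208,222):
    p=g[r,360:385]; i=np.where(p<105)[0]; j=i[i>5]
    su.append((r,360+x(p,125,False))); so.append((r,360+x(p[j[0]:],108,True)+j[0]))
a,b=fit(su),fit(so)
for r in(208,221): print('short',1e3*np.linalg.norm(ray('top',[[np.polyval(a,r),r]],.033)-ray('top',[[np.polyval(b,r),r]],.032)).round(4))
s=viewer.camera("scene")
cv2.imwrite("pics/e2.png",np.hstack([cv2.resize(s[150:300,130:390],(420,240),interpolation=2),cv2.resize(im[185:240,305:385],(360,240),interpolation=2)])[:,:,::-1])
E
```

```text
t 24.68 pos [ 0.5558 -0.1847  0.054 ] yawY -1.5 z [-2.5e-03  7.0e-04 -1.0e+00] F [-4.5  2.3  3.9] M [ 0.32  0.99 -0.19] gap 0.0114 ff 40.7
time_s: 26.55
ee_pos: [0.4078, 0.065, 0.2005]
contact_force: [-0.1, 0.7, -1.1]
slope deg 8.17
slope deg 8.46
bar 15.8
bar 16.299999999999997
slope deg -3.52
slope deg -4.4
short 15.9
short 15.2
```

View pics/e2.png

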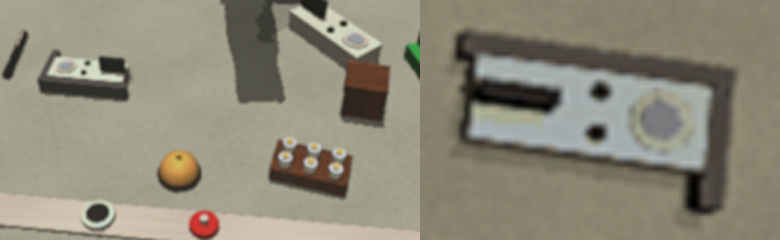

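The picture shows the unit flush in both bars, level and released. The edge residuals are now mixed in sign and about at noise level. Bell, penlight and socket block sit where they started, so I'm handing in.

```bash
python3 -c 'from station import ctrl; print(ctrl.close_job())'
```

```text
the job is handed in; nothing more can be done
None
```

The job is handed in at about 27 s: the cue light unit was drawn out, slid level to the corner, set down, then retaken by the pull grip and pushed home (twice, to square it), ending flush on both fences to within what the camera can show (under about 1 mm), with the bell, penlight and socket block seen where they started.

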